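# Turn the tube stripe-up and hold the plank out over its line

## Robot

A 7-joint arm with a two-finger parallel gripper is mounted at the origin on the work surface. World frame = base frame: x ahead of the robot, y to its left, z up, the work surface at z = 0. Lengths are in m, angles in rad, forces in N, time in s.
With the tool pointing down it reaches from about 0.4 to 0.925 m from the base axis. Payload 5.6 kg.
Tool frame: the origin (TCP) lies midway between the tips of the shut fingers; the grasp point (between the pads) lies 19 mm behind it; z points along the fingers, y is the direction in which the jaws open and shut (so a half turn about z gives the same grasp; the last joint's range is limited). The gripper opens to 85 mm and grips with 20 to 120 N. Pads are 22 mm wide; open, the fingers measure 114 mm over their backs; the gripper's body (76 mm by 85 mm) begins 54 mm behind the grasp point. The pads swing forward as they close: fully open they stand 13 mm farther back than shut.
Start: joints at [1.125, 0.468, -0.012, 1.603, 0.006, 1.071, -0.056], TCP at [0.255, -0.598, 0.231] pointing down, gripper open.
Joint ranges: [-2.53, 2.53], [-0.31, 2.02], [-1.57, 1.55], [0.28, 2.44], [-1.29, 4.43], [0.15, 1.84], [-2.92, 2.92]. Speed limits (rad/s): [2.57, 2.57, 3.14, 3.14, 3.14, 3.14, 3.14].

## Interface

Orientations are given as [roll, pitch, yaw] about the fixed x, y, z axes, in that order (R = Rz(yaw) Ry(pitch) Rx(roll)).
In Python, from workcell import arm, capture gives the robot as it stands.
- The arm moves only by the shell command python3 -m inch 'ROWS'. ROWS is a JSON object of lists of equal length, an entry for each row: "linear": the shift along the tool's x, y, z in cm, a list of three; "rotation": the turn, a rotation vector about the tool's x, y, z in rad, a list of three; "jaw": the finger opening in cm, from 0 to 8.54. In form: {"linear": [[dx, dy, dz], ...], "rotation": [[ax, ay, az], ...], "jaw": [jaw, ...]}. A call has 1 to 20 rows; each row is the pose to reach, as a shift and turn from the pose commanded when the call began, along the tool's axes at that moment; what a row does not reach only later rows make up. A row lasts 1/8 s, in which the tool goes at most 62.5 mm and 10.7 degrees, less where a joint would pass 70% of its speed; a pose out of reach is approached as far as the arm can. A call with a gripper value outside its range is refused whole. The fingers move at their own pace and stop on an object; the grip force is fixed at half the most. Time passes only in rows, so rows that repeat a pose let the fingers close. It gives the time, the measured TCP pose, the force and the opening at its end, in the units of the state.
- arm.read_state(): the state, without advancing time (a new reading comes with each control period).
- capture(name): name is "side" or "top" or "wrist"; returns a dict with "color" (420x560x3 uint8, red, green, blue), "camera_matrix" (3x3 intrinsics, pixels), "dist_coeffs" ([k1, k2, p1, p2, k3] as OpenCV has them; the pictures are not rectified), "R" (3x3) and "t" (3): a world point X has camera coordinates R X + t. Camera axes: x right, y down, z forward; pixel columns grow to the right and rows downward; lengths in m; the calibration is good to about 2 mm. A picture is of the moment at which its call begins. There is no depth.
- arm.sign_off(): hands the job in, once; it reports no verdict.
The state is a dict: "t": time; "joints": joint angles; "qvel": joint speeds; "tau": joint torques, N m; "eef_pos": TCP position; "eef_rot": TCP orientation; "wrist_force": force on the tool from outside, world axes, zero at the start; "ft_torque": the same for the moment, N m; "finger_gap": finger opening in m.
Only numpy, scipy, OpenCV 4.12 (cv2) and the standard library are available. Lean on these libraries where they do the work, as an engineer would, in place of code of your own. Each camera call takes 0.05 s, during which the arm holds its last target. There are 200 camera calls.

## Task

Roll the metal tube along the bench, away from the dark wooden block and without lifting it, until its red stripe faces straight up. Then slide the pale plank outward on the block, keeping it flat on the block and not lifting it off, until its end stands squarely and directly above the stripe, as a straight-edge for scribing. So far out it would tip by itself, so finish while still holding it level with the gripper, clear of the tube, which stays stripe-up; leave everything else on the bench where it is.

Things in the scene. Friction and masses are not known exactly. Their poses are not given: they have to be found in the camera images.
- block: dark wooden support block fixed to the bench, 170 (its x) x 130 (its y) x 50 mm high. Origin: centre of its underside, on the bench. Its +x axis points outward, level, towards the tube (roughly to the robot's right); z up.
- block_edge (a point): middle of the block's outward top edge: at x = +85 mm, y = 0, z = 50 mm in the block's axes, which it shares.
- plank: pale loose plank flat on the block, 300 long (its x) x 50 wide (y) x 18 mm thick, 0.2 kg, balanced at mid-length. Origin: centre of its underside, 50 mm above the bench. +x points outward to the end that goes over the tube; z up. It starts 15 to 45 mm beyond the outward edge, its tail sticking out behind the block. Over 150 mm overhang it tips unless held.
- plank_end (a point): middle of the lower edge of the plank's outward end: x = +150 mm, y = 0, z = 0 in the plank's axes.
- tube: loose grey metal tube on the bench beyond the block, 40 mm diameter, 160 mm long, 0.3 kg. Origin: its centre, 20 mm up. y: along it, about parallel to the block edge; z: from centre to the 7 mm wide red stripe along it (z up = stripe up). Stripe starts leaning 0.7 to 1.4 rad towards the block. Pushed slowly it rolls without slip and stops within a few mm. Its top is 10 mm below the plank.
- jar: bystander: jar with red cap, 60 mm diameter, 85 mm high; origin under its centre.
- can: bystander: can, 56 mm diameter, 120 mm high; origin under its centre.
- bottle: bystander: white bottle with red cap, 60 mm diameter, 140 mm high; origin under its centre.
- screwdriver: bystander: screwdriver lying on the bench along its x axis.
- wrench: bystander: wrench lying on the bench along its x axis.
- brush: bystander: brush lying on the bench along its x axis.
Things that resemble listed ones, but are neither listed nor needed, are in the scene too. What is shaped like the tube but pink or yellow is not meant. Several things have the shape of the block; the one meant has the colours described above.

How it is judged:
By the outcome, as a careful person would: the job done as asked, in the order asked, and still so for the second after the job is handed in, while the arm keeps its last pose, push and grip.
It also fails if it takes over 58 s, if anything falls off the work surface, if the arm or the gripper's body presses on something with over 40 N, if the wrist force passes 120 N, or if a joint passes its speed limit or range.

## Working session

There is one attempt and no reset: what is moved stays moved. The work goes in short steps, Python scripts to look and compute and a shell command to move; the robot and the scene stay as the last step left them, time stands still between calls to the robot, and variables do not carry over. Pictures are saved under pics/ and viewed, about 8 in all and at most 12, crops included, and the job is handed in when it is done.

```bash
mkdir -p pics; ls; cat > h.py <<'E'
import numpy as np, cv2
from workcell import arm, capture
def shot(n,f):
    c=capture(n); cv2.imwrite(f'pics/{f}.png',c['color'][:,:,::-1]); np.savez(f'pics/{f}.npz',**c); return c
def load(f): return dict(np.load(f'pics/{f}.npz'))
def plane(c,px,z):
    u=cv2.undistortPoints(np.array(px,float).reshape(-1,1,2),c['camera_matrix'],c['dist_coeffs']).reshape(-1,2)
    d=np.c_[u,np.ones(len(u))]@c['R']; o=-c['R'].T@c['t']
    return o+d*((z-o[2])/d[:,2])[:,None]
def proj(c,X):
    return cv2.projectPoints(np.array(X,float).reshape(-1,1,3),cv2.Rodrigues(c['R'])[0],c['t'],c['camera_matrix'],c['dist_coeffs'])[0].reshape(-1,2)
E
python3 - <<'E'
from h import *
for n in ('top','side'): c=shot(n,n+'0'); print(n,-c['R'].T@c['t'])
a=cv2.imread('pics/top0.png');print(arm.read_state())
E
```

```text
pics
top [0.4420645  0.06700384 1.01973955]
side [ 0.29194242 -0.51643402  0.80378111]
{'t': 0.1, 'joints': array([ 1.12502351,  0.468334  , -0.01159471,  1.60351982,  0.00599655,
        1.07141558, -0.05630337]), 'qvel': array([-1.40179329e-03, -2.51764488e-03,  8.19546339e-05, -2.42877143e-03,
        9.41699746e-06, -2.06329075e-03, -1.19291376e-04]), 'tau': array([ 1.93678803e-03, -5.33519840e+01,  2.24813697e-02, -2.51966947e+01,
        1.16522241e-02,  4.31976790e-03, -1.18261991e-05]), 'eef_pos': array([ 0.25451949, -0.5975502 ,  0.2304093 ]), 'eef_rot': array([-3.13995453e+00,  1.18122118e-04,  4.02696131e-01]), 'wrist_force': array([-1.12350879, -0.76529729, -0.1634353 ]), 'ft_torque': array([-0.04535944,  0.01377654, -0.03688345]), 'finger_gap': 0.08540007856057377}
```

View pics/top0.png

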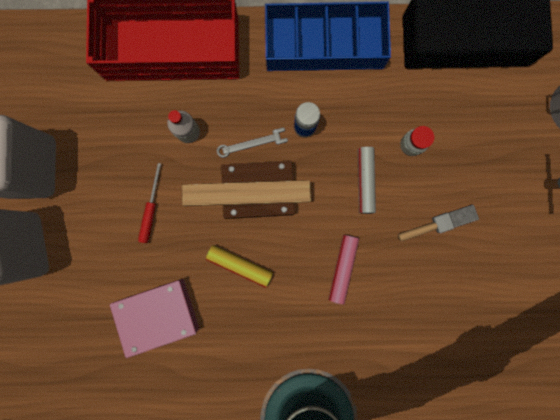

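View pics/side0.png

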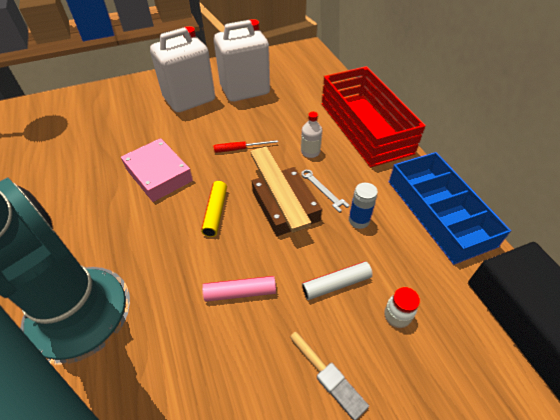

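The top view shows the block at (257,190), the plank from (182,195) to (311,192), the grey tube at (367,180) with its stripe on the block side, and the jar at (420,140). The side view shows the same layout, with the pink and yellow tubes and the pink block as decoys.

```bash
cat >> h.py <<'E'
def mask(c,kind,box):
    h=cv2.cvtColor(c['color'],cv2.COLOR_RGB2HSV).astype(int); H,S,V=h[...,0],h[...,1],h[...,2]
    m={'red':((H<8)|(H>172))&(S>150)&(V>60),'grey':(S<60)&(V>70),'pale':(H>8)&(H<25)&(V>165)&(S>60)}[kind]
    o=np.zeros(m.shape,np.uint8); x0,y0,x1,y1=box; o[y0:y1,x0:x1]=m[y0:y1,x0:x1]*255
    return o
def big(m):
    k=cv2.findContours(m,cv2.RETR_EXTERNAL,cv2.CHAIN_APPROX_NONE)[0]
    return max(k,key=cv2.contourArea).reshape(-1,2)
E
python3 - <<'E'
from h import *
c=load('top0')
a=cv2.resize(c['color'][140:230,165:385,::-1],None,fx=3.6,fy=3.6,interpolation=cv2.INTER_CUBIC);cv2.imwrite('pics/crop.png',a)
for k,b,z in (('pale',(170,170,320,215),.068),('grey',(350,135,385,225),.02),('red',(350,135,385,225),.03)):
    m=mask(c,k,b); p=np.argwhere(m)[:,::-1]; r=cv2.minAreaRect(p.astype(np.float32)); 
    print(k,len(p),r,'\n',plane(c,cv2.boxPoints(r),z).round(4).tolist(), plane(c,[r[0]],z))
E
```

```text
pale 708 ((245.41464233398438, 192.2682647705078), (17.428991317749023, 125.12641906738281), 88.21009063720703) 
 [[0.5616, 0.288, 0.068], [0.5662, -0.0051, 0.068], [0.5251, -0.0055, 0.068], [0.5206, 0.2866, 0.068]] [[0.54333608 0.14105793 0.068     ]]
grey 819 ((367.8839111328125, 179.9294891357422), (66.0898208618164, 12.518115997314453), 88.80650329589844) 
 [[0.6565, -0.1425, 0.02], [0.6567, -0.1735, 0.02], [0.4928, -0.1713, 0.02], [0.4927, -0.1407, 0.02]] [[ 0.57418527 -0.15700806  0.02      ]]
red 78 ((359.7023010253906, 179.50634765625), (63.02829360961914, 1.255035161972046), 88.78113555908203) 
 [[0.652, -0.1341, 0.03], [0.6521, -0.1372, 0.03], [0.4973, -0.1356, 0.03], [0.4973, -0.1326, 0.03]] [[ 0.57422327 -0.13488594  0.03      ]]
```

View pics/crop.png

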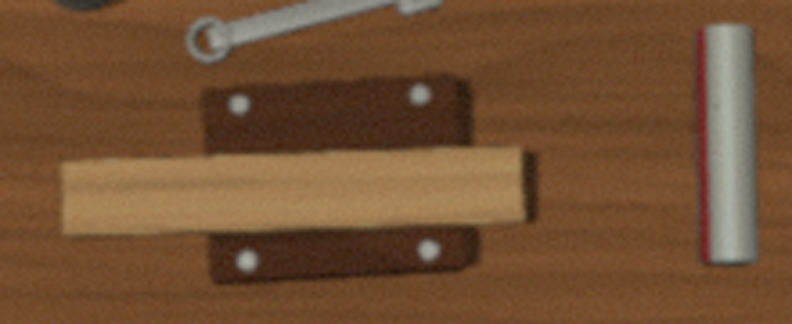

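The crop shows the plank corners at (62,163), (520,147), (527,221), (62,235); the block at (205,88)…(473,265); and the tube spanning x 698–753, y 25–263, with the stripe on its left limb.

```bash
python3 - <<'E'
from h import *
c=load('top0'); s=load('side0')
f=lambda l:np.array(l)/3.6+[165,140]
P=plane(c,f([(62,163),(520,147),(527,221),(62,235)]),.068);print('plank',P.round(4).tolist(),P.mean(0))
B=plane(c,f([(205,88),(465,75),(473,265),(213,283)]),.05);print('block',B.round(4).tolist(),B.mean(0))
# tube: limbs -> tangent rays
L=plane(c,f([(697,30),(703,262),(752,25),(755,263)]),.02);print('tube',L.round(4).tolist(),L.mean(0))
# stripe centre in both views: intersect rays with cylinder
o=-c['R'].T@c['t']
for n,cc,box in(('top',c,(350,135,385,225)),('side',s,(295,255,380,305))):
    m=mask(cc,'red',box);p=np.argwhere(m)[:,::-1];print(n,len(p),p.min(0) if len(p) else 0,p.max(0) if len(p) else 0)
a=cv2.resize(s['color'][130:310,235:435,::-1],None,fx=3.3,fy=3.3,interpolation=cv2.INTER_CUBIC);cv2.imwrite('pics/crop2.png',a)
print(arm.read_state()['eef_rot'])
E
```

```text
plank [[0.5621, 0.2889, 0.068], [0.5679, -0.0093, 0.068], [0.5195, -0.0128, 0.068], [0.5151, 0.2888, 0.068]] [0.54116503 0.13889176 0.068     ]
block [[0.6132, 0.198, 0.05], [0.6192, 0.0248, 0.05], [0.4924, 0.0219, 0.05], [0.4832, 0.1935, 0.05]] [0.55198931 0.10956246 0.05      ]
tube [[0.6533, -0.1366, 0.02], [0.4935, -0.1358, 0.02], [0.6562, -0.1745, 0.02], [0.4923, -0.171, 0.02]] [ 0.57385211 -0.1544917   0.02      ]
top 78 [359 148] [361 211]
side 27 [303 261] [364 282]
[-3.13995453e+00  1.18122118e-04  4.02696131e-01]
```

View pics/crop2.png

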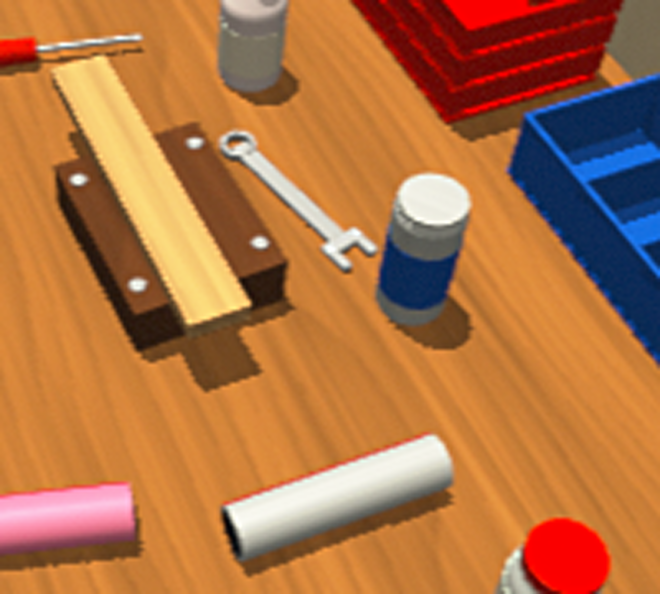

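```bash
python3 -m inch '{"linear":[[10,-6,0],[15,-9,2],[20,-12,3],[25,-15,4],[30,-18,5],[35,-21,6],[40,-24,7],[43,-26,8],[45.5,-27.5,8],[46.4,-28.3,8],[46.4,-28.3,8],[46.4,-28.3,8],[46.4,-28.3,8],[46.4,-28.3,8]],"rotation":[[0,0,0.1],[0,0,0.2],[0,0,0.3],[0,0,0.4],[0,0,0.4],[0,0,0.4],[0,0,0.4],[0,0,0.4],[0,0,0.4],[0,0,0.4],[0,0,0.4],[0,0,0.4],[0,0,0.4],[0,0,0.4]],"jaw":[8.5,8.5,8.5,8.5,8.5,8.5,8.5,8.5,8.5,8.5,8.5,8.5,8.5,8.5]}'
python3 - <<'E'
from h import *
c=shot('wrist','w1');t=shot('top','t1')
print(-c['R'].T@c['t'],c['R'][2],proj(c,[[.574,-.155,.02],[.494,-.155,.02],[.654,-.155,.02]]))
cv2.imwrite('pics/v1.png',np.hstack([cv2.resize(c['color'],(480,360)),t['color'][60:420,220:540]])[:,:,::-1])
E
```

```text
t: 1.85
eef_pos: [0.5703, -0.1569, 0.1514]
eef_rot: [3.141, -0.0, 0.001]
wrist_force: [0.5, -0.4, 0.5]
finger_gap: 0.0849
[ 0.65332463 -0.15620219  0.29328556] [-0.32467429 -0.00122734 -0.94582509] [[273.2620694  189.78459686]
 [273.31934169 276.0830493 ]
 [273.19854711  86.3134465 ]]
```

View pics/v1.png

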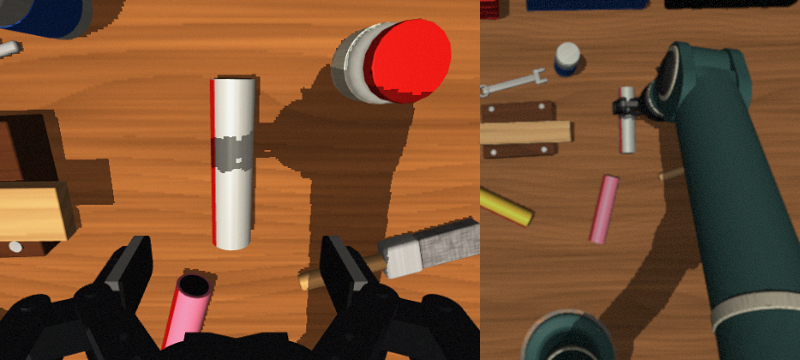

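The wrist view shows the tube at columns 211–254, rows 77–248 of the resized picture, with the stripe on its left limb (211–215) and the jar on the right at (395,60). The jaws are clear of everything. Next I measure the stripe angle.

```bash
cat >> h.py <<'E'
def tube(c,box,r=.02):
    """limbs and stripe edges per row -> axis line (y at x), stripe angle (+ = leaning to +y/block)"""
    red=mask(c,'red',box); al=cv2.morphologyEx(red|mask(c,'grey',box),cv2.MORPH_CLOSE,np.ones((5,5)))
    o=-c['R'].T@c['t']; out=[]
    for v in range(box[1],box[3],4):
        g=np.flatnonzero(al[v]); q=np.flatnonzero(red[v])
        if len(g)<20 or len(q)<2: continue
        def d(u): return plane(c,[(u,v)],0)[0]-o
        ang=lambda u:(lambda w:np.arctan2(w[1],-w[2]))(d(u))
        a0,a1=sorted((ang(g.min()-.5),ang(g.max()+.5)))
        am,h=(a0+a1)/2,(a1-a0)/2; H=o[2]-r
        y=o[1]+H*np.tan(am); D=np.hypot(H,y-o[1])
        th=[]
        for u in (q.min()-.5,q.max()+.5):
            b=ang(u)-am; k=np.clip(D*np.sin(b)/r,-1,1); th.append(np.arcsin(k)-b-am)  # angle of surface normal from vertical, + towards +y
        x=o[0]+d((g.min()+g.max())/2)[0]*(H/-d((g.min()+g.max())/2)[2])
        out.append((x,y,D*np.sin(h),*th))
    return np.array(out)
E
python3 - <<'E'
from h import *
c=load('w1');t=tube(c,(225,80,330,295))
print(t[::5].round(4));p=np.polyfit(t[:,0],t[:,1],1);print(p,np.polyval(p,.57),t[:,0].min(),t[:,0].max(),np.median(t,0))
E
```

```text
[[ 0.65   -0.153   0.0194  1.2359  1.0297]
 [ 0.6355 -0.153   0.0197  1.3147  0.8517]
 [ 0.6205 -0.1529  0.0201  1.4853  0.8744]
 [ 0.605  -0.1529  0.0196  1.2969  0.8356]
 [ 0.5888 -0.1524  0.0196  1.2874  0.826 ]
 [ 0.5721 -0.1524  0.02    1.4473  0.8491]
 [ 0.5547 -0.1519  0.02    1.4236  0.8395]
 [ 0.5366 -0.1522  0.0199  1.4109  0.9014]
 [ 0.5178 -0.1517  0.0199  1.3977  0.8229]
 [ 0.4981 -0.1512  0.0199  1.3866  0.8128]]
[-0.01151814 -0.1457245 ] -0.15228984124735723 0.48590555537557295 0.6499689587940163 [ 0.5755103  -0.15236362  0.01983435  1.35536625  0.84918658]
```

```bash
python3 -m inch '{"linear":[[0,-0.5,2],[0,-0.5,5],[0,-0.5,8],[0,-0.5,11],[0,-0.5,13],[0,-0.5,14.1],[0,-0.5,14.1],[0,-0.5,14.1],[0,-0.5,14.1],[0,-0.5,14.1],[0,-0.5,14.1],[0,-0.5,14.1]],"rotation":[[0,0,0.012],[0,0,0.012],[0,0,0.012],[0,0,0.012],[0,0,0.012],[0,0,0.012],[0,0,0.012],[0,0,0.012],[0,0,0.012],[0,0,0.012],[0,0,0.012],[0,0,0.012]],"jaw":[8.5,8.5,8.5,8.5,8.5,8.5,8.5,7,6,5,4.8,4.8]}'
python3 - <<'E'
from h import *
c=shot('wrist','w2');print(-c['R'].T@c['t']);cv2.imwrite('pics/v2.png',c['color'][:,:,::-1])
E
```

```text
t: 3.45
eef_pos: [0.5707, -0.1508, 0.0104]
eef_rot: [3.142, -0.0, -0.009]
wrist_force: [-0.2, 0.1, 0.1]
finger_gap: 0.0481
[ 0.65371818 -0.15102453  0.15220078]
```

View pics/v2.png

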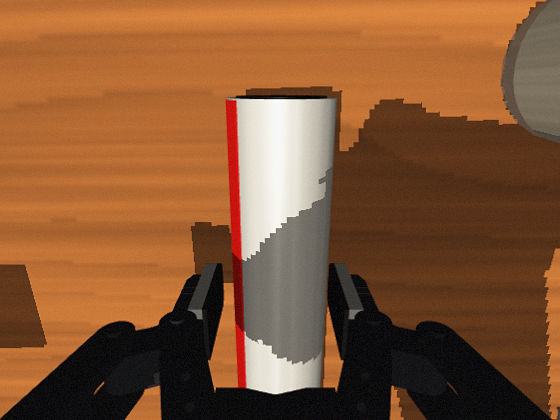

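The fingers straddle the tube, which spans columns 228–340, and the stripe is at its left limb (235). I roll it slowly outward.

```bash
python3 -m inch '{"linear":[[0,0.15,0],[0,0.3,0],[0,0.45,0],[0,0.6,0],[0,0.75,0],[0,0.9,0],[0,1.05,0],[0,1.2,0],[0,1.35,0],[0,1.5,0],[0,1.65,0],[0,1.8,0],[0,1.9,0],[0,2.0,0],[0,2.1,0],[0,2.2,0],[0,2.25,0],[0,2.3,0],[0,2.3,0],[0,2.3,0]],"rotation":[[0,0,0],[0,0,0],[0,0,0],[0,0,0],[0,0,0],[0,0,0],[0,0,0],[0,0,0],[0,0,0],[0,0,0],[0,0,0],[0,0,0],[0,0,0],[0,0,0],[0,0,0],[0,0,0],[0,0,0],[0,0,0],[0,0,0],[0,0,0]],"jaw":[4.8,4.8,4.8,4.8,4.8,4.8,4.8,4.8,4.8,4.8,4.8,4.8,4.8,4.8,4.8,4.8,4.8,4.8,4.8,4.8]}'
python3 - <<'E'
from h import *
c=shot('wrist','w3');cv2.imwrite('pics/v3.png',c['color'][:,:,::-1])
m=mask(c,'red',(200,80,360,260));p=np.argwhere(m)[:,::-1];
for v in range(100,260,15):
    q=p[p[:,1]==v][:,0]
    if len(q):print(v,q.min(),q.max(),plane(c,[(q.min()-.5,v),(q.max()+.5,v)],.04).round(4).tolist())
g=mask(c,'grey',(200,95,360,180))|mask(c,'red',(200,95,360,180));t=tube(c,(200,95,360,180));print(np.median(t,0))
E
```

```text
t: 6.0
eef_pos: [0.5705, -0.1738, 0.0102]
eef_rot: [3.142, 0.0, -0.009]
wrist_force: [0.4, -0.4, -0.3]
finger_gap: 0.0481
115 241 262 [[0.6453, -0.1632, 0.04], [0.6453, -0.1701, 0.04]]
130 242 262 [[0.6407, -0.1633, 0.04], [0.6407, -0.17, 0.04]]
145 242 263 [[0.636, -0.1631, 0.04], [0.6359, -0.1702, 0.04]]
160 243 263 [[0.6311, -0.1633, 0.04], [0.631, -0.1701, 0.04]]
175 243 263 [[0.6261, -0.1631, 0.04], [0.626, -0.17, 0.04]]
190 244 263 [[0.6209, -0.1632, 0.04], [0.6209, -0.1699, 0.04]]
205 244 263 [[0.6156, -0.163, 0.04], [0.6156, -0.1698, 0.04]]
220 245 263 [[0.6102, -0.1631, 0.04], [0.6101, -0.1697, 0.04]]
235 245 263 [[0.6046, -0.1629, 0.04], [0.6045, -0.1696, 0.04]]
250 245 264 [[0.5988, -0.1627, 0.04], [0.5987, -0.1698, 0.04]]
[ 0.63427765 -0.17013144  0.01970619  0.35470266 -0.00162685]
```

View pics/v3.png

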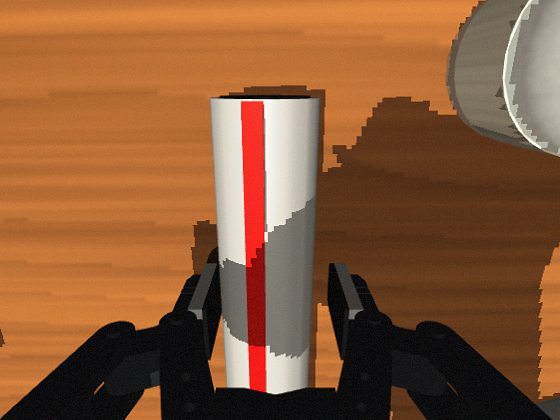

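The stripe is now at columns 242–263 and still leans about 0.176 rad towards the block, so about 3.5 mm more is needed.

```bash
python3 -m inch '{"linear":[[0,0.05,0],[0,0.1,0],[0,0.15,0],[0,0.2,0],[0,0.25,0],[0,0.3,0],[0,0.35,0],[0,0.35,0],[0,0.35,0],[0,0.35,0]],"rotation":[[0,0,0],[0,0,0],[0,0,0],[0,0,0],[0,0,0],[0,0,0],[0,0,0],[0,0,0],[0,0,0],[0,0,0]],"jaw":[4.8,4.8,4.8,4.8,4.8,4.8,4.8,4.8,4.8,4.8]}'
python3 - <<'E'
from h import *
c=shot('wrist','w4');t=tube(c,(200,95,360,180));print(np.median(t,0),np.median(t,0)[3:].mean())
E
```

```text
t: 7.3
eef_pos: [0.5705, -0.1773, 0.0103]
eef_rot: [3.142, 0.0, -0.009]
wrist_force: [-1.4, 0.6, 0.1]
finger_gap: 0.0479
[ 0.6342512  -0.17366138  0.01969389  0.16395482 -0.16336461] 0.00029510698022998383
```

The stripe is up, at 0.000 rad. I open the jaws, lift, and measure the tube and plank from above.

```bash
python3 -m inch '{"linear":[[0,0,0],[0,0,0],[0,0,0],[0,0,0],[0,0,-1],[0,0,-3],[0,-1,-7],[0,-4,-12],[0,-8,-16],[0,-11,-18],[0,-11,-18],[0,-11,-18],[0,-11,-18],[0,-11,-18]],"rotation":[[0,0,0],[0,0,0],[0,0,0],[0,0,0],[0,0,0],[0,0,0],[0,0,0],[0,0,0],[0,0,0],[0,0,0],[0,0,0],[0,0,0],[0,0,0],[0,0,0]],"jaw":[5.5,7,8,8.5,8.5,8.5,8.5,8.5,8.5,8.5,8.5,8.5,8.5,8.5]}'
python3 - <<'E'
from h import *
c=shot('wrist','w5');print(-c['R'].T@c['t']);print(proj(c,[[.574,-.174,.02],[.544,-.011,.068],[.544,.1,.068]]));cv2.imwrite('pics/v5.png',c['color'][:,:,::-1])
E
```

```text
t: 9.1
eef_pos: [0.571, -0.0684, 0.1895]
eef_rot: [3.141, 0.001, -0.011]
wrist_force: [0.1, 0.7, 0.4]
finger_gap: 0.0851
[ 0.65423172 -0.06871133  0.33122523]
[[390.1672809  177.49665046]
 [205.90398921 229.70843542]
 [ 71.64809369 230.97567751]]
```

View pics/v5.png

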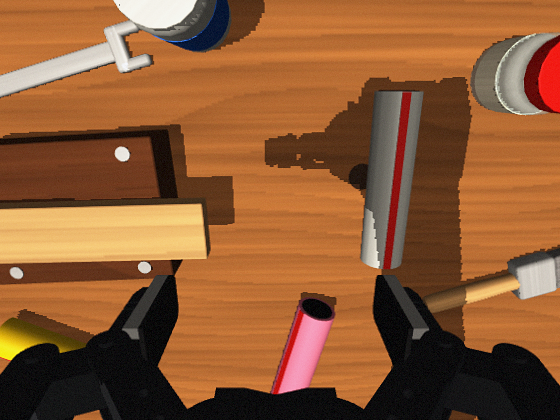

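The stripe runs from (406,93) to (388,268), the plank end is at column 207 (rows 203–258), and the block's outward edge is at about column 163–175.

```bash
python3 - <<'E'
from h import *
c=load('w5')
m=mask(c,'red',(340,85,440,272));out=[]
for v in range(100,265,5):
    q=np.flatnonzero(m[v])
    if len(q)>3: out.append((q.mean(),v))
S=plane(c,out,.04);p=np.polyfit(S[:,0],S[:,1],1);print('stripe slope',p,'y at .574',np.polyval(p,.574))
k=mask(c,'pale',(0,185,230,275));k=cv2.morphologyEx(k,cv2.MORPH_OPEN,np.ones((5,5)));b=big(k)
e=[(np.flatnonzero(k[v]).max()+.5,v) for v in range(210,252,3)];E=plane(c,e,.068);q=np.polyfit(E[:,0],E[:,1],1);print('end slope',q,E[0],E[-1])
for nm,f in(('up',np.min),('lo',np.max)):
    u=[(x,f(np.flatnonzero(k[:,x]))+(.5 if nm=='lo' else -.5)) for x in range(10,195,8)];U=plane(c,u,.068);r=np.polyfit(U[:,1],U[:,0],1);print(nm,'dx/dy',r,'x at y=0',r[1],np.polyval(r,.06))
print(plane(c,[(160,131),(175,268)],.05))
E
```

```text
stripe slope [-0.01064293 -0.16690043] y at .574 -0.17300947037752634
end slope [ 0.7551576  -0.43329613] [ 0.56115667 -0.00876169  0.068     ] [ 0.52635546 -0.02939174  0.068     ]
up dx/dy [-0.0170687   0.56675722] x at y=0 0.5667572204020279 0.56573309850042
lo dx/dy [0.04102108 0.51105482] x at y=0 0.5110548245934352 0.5135160893260219
[[0.6218965  0.02316533 0.05      ]
 [0.49899736 0.02404251 0.05      ]]
```

```bash
python3 - <<'E'
from h import *
s=arm.read_state();print(s['joints'].round(3))
c=load('w5');P=plane(c,[(205,203.5),(208.5,258.5)],.068);print(P,P.mean(0), np.diff(P,axis=0))
E
```

```text
[ 0.162  0.396 -0.128  1.821  0.062  0.929 -1.575]
[[ 0.56662451 -0.01199642  0.068     ]
 [ 0.51768909 -0.01118275  0.068     ]] [ 0.5421568  -0.01158959  0.068     ] [[-0.04893542  0.00081368  0.        ]]
```

```bash
python3 -m inch '{"linear":[[0,-3,0],[-1,-6,0],[-2,-9,0],[-3,-12,0],[-3.2,-15,0],[-3.2,-18,0],[-3.2,-20.5,2],[-3.2,-20.5,4],[-3.2,-20.5,6],[-3.2,-20.5,7],[-3.2,-20.5,7],[-3.2,-20.5,7],[-3.2,-20.5,7]],"rotation":[[0,0,-0.15],[0,0,-0.3],[0,0,-0.45],[0,0,-0.6],[0,0,-0.75],[0,0,-0.9],[0,0,-1.05],[0,0,-1.2],[0,0,-1.35],[0,0,-1.5],[0,0,-1.6],[0,0,-1.6],[0,0,-1.6]],"jaw":[8.5,8.5,8.5,8.5,8.5,8.5,8.5,8.5,8.5,8.5,8.5,8.5,8.5]}'
python3 - <<'E'
from h import *
c=shot('wrist','w6');print(-c['R'].T@c['t'],arm.read_state()['joints'].round(2));print(proj(c,[[.541,.137,.068],[.541,.2,.068],[.541,.289,.068]]));cv2.imwrite('pics/v6.png',c['color'][:,:,::-1])
E
```

```text
t: 10.78
eef_pos: [0.5415, 0.1377, 0.1202]
eef_rot: [-3.142, 0.0, 1.589]
wrist_force: [0.4, 0.3, 0.3]
finger_gap: 0.0851
[0.53930821 0.2220099  0.26202286] [ 0.08  0.52 -0.5   1.89  0.33  0.82 -0.58]
[[275.48360967 235.08992811]
 [277.57238954 129.41996098]
 [281.36614411 -62.87570513]]
```

View pics/v6.png

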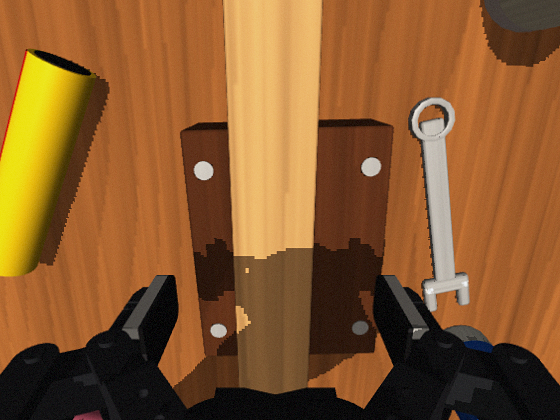

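The plank is centred at column 273 in both the top and bottom rows, so it is aligned with the tool and midway between the jaws (about 163 and 390). I descend and grip.

```bash
python3 -m inch '{"linear":[[0,0,2],[0,0,4],[0,0,6],[0,0,6.8],[0,0,6.8],[0,0,6.8],[0,0,6.8],[0,0,6.8],[0,0,6.8],[0,0,6.8],[0,0,6.8],[0,0,6.8]],"rotation":[[0,0,0],[0,0,0],[0,0,0],[0,0,0],[0,0,0],[0,0,0],[0,0,0],[0,0,0],[0,0,0],[0,0,0],[0,0,0],[0,0,0]],"jaw":[8.5,8.5,8.5,8.5,8.5,7,6,5.3,4.8,4.6,4.6,4.6]}'
```

```text
t: 12.32
eef_pos: [0.5414, 0.138, 0.0531]
eef_rot: [3.141, 0.0, 1.59]
wrist_force: [-2.4, -0.9, 5.8]
finger_gap: 0.0481
```

```bash
python3 -m inch '{"linear":[[0,0,0],[0,0,0],[0,0,0],[0,0,0]],"rotation":[[0,0,0],[0,0,0],[0,0,0],[0,0,0]],"jaw":[4,4,4,4]}'
python3 - <<'E'
from h import *
c=shot('wrist','w7');s=shot('side','s7');a=cv2.resize(s['color'][130:270,210:350],(420,420),interpolation=cv2.INTER_CUBIC)
cv2.imwrite('pics/v7.png',np.hstack([c['color'][:,100:460],a])[:,:,::-1])
E
```

```text
t: 12.82
eef_pos: [0.5414, 0.138, 0.053]
eef_rot: [3.141, 0.0, 1.59]
wrist_force: [-2.8, -0.7, 6.5]
finger_gap: 0.0484
```

View pics/v7.png

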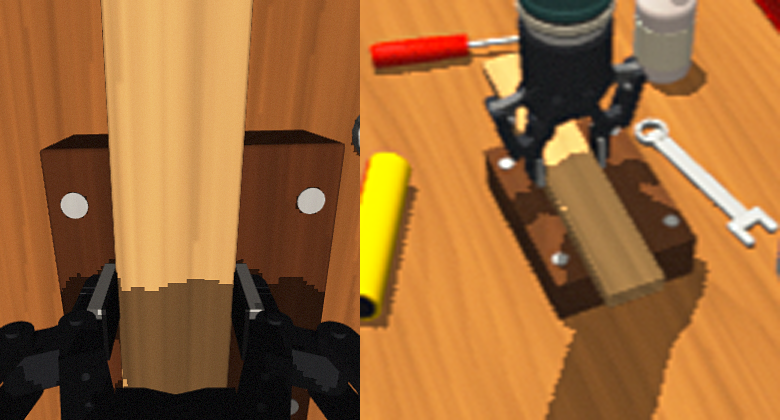

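Both pads hold the plank's sides. I slide it outward along tool −x, turning +0.03 rad to square it with the tube, and stop short to measure.

```bash
python3 -m inch '{"linear":[[-0.3,0,0],[-1,0,0],[-1.8,0,0],[-2.6,0,0],[-3.4,0,0],[-4.2,0,0],[-5,0,0],[-5.8,0,0],[-6.6,0,0],[-7.4,0,0],[-8.2,0,0],[-9,0,0],[-9.8,0,0],[-10.6,0,0],[-11.4,0,0],[-12.2,0,0],[-13,0,0],[-13.6,0,0],[-14,0,0],[-14,0,0]],"rotation":[[0,0,0],[0,0,0],[0,0,0],[0,0,0.003],[0,0,0.006],[0,0,0.009],[0,0,0.012],[0,0,0.015],[0,0,0.018],[0,0,0.021],[0,0,0.024],[0,0,0.027],[0,0,0.03],[0,0,0.03],[0,0,0.03],[0,0,0.03],[0,0,0.03],[0,0,0.03],[0,0,0.03],[0,0,0.03]],"jaw":[4,4,4,4,4,4,4,4,4,4,4,4,4,4,4,4,4,4,4,4]}'
python3 - <<'E'
from h import *
s=shot('side','s8');t=shot('top','t8')
print(proj(s,[[.543,-.152,.068],[.55,-.1727,.04]]),proj(t,[[.543,-.152,.068],[.55,-.1727,.04]]))
a=cv2.resize(s['color'][190:310,270:390],(600,600),interpolation=cv2.INTER_CUBIC);b=t['color'][120:240,320:420];b=cv2.resize(b,(200,240));b=np.vstack([b,np.zeros((360,200,3),np.uint8)])
cv2.imwrite('pics/v8.png',np.hstack([a,b])[:,:,::-1])
E
```

```text
t: 15.42
eef_pos: [0.5446, -0.0025, 0.0525]
eef_rot: [3.141, 0.0, 1.56]
wrist_force: [0.3, 2.8, 5.8]
finger_gap: 0.0485
[[327.16925695 272.64448416]
 [332.92782108 285.65094217]] [[370.68957706 190.4323852 ]
 [376.56019303 188.67385167]]
```

View pics/v8.png

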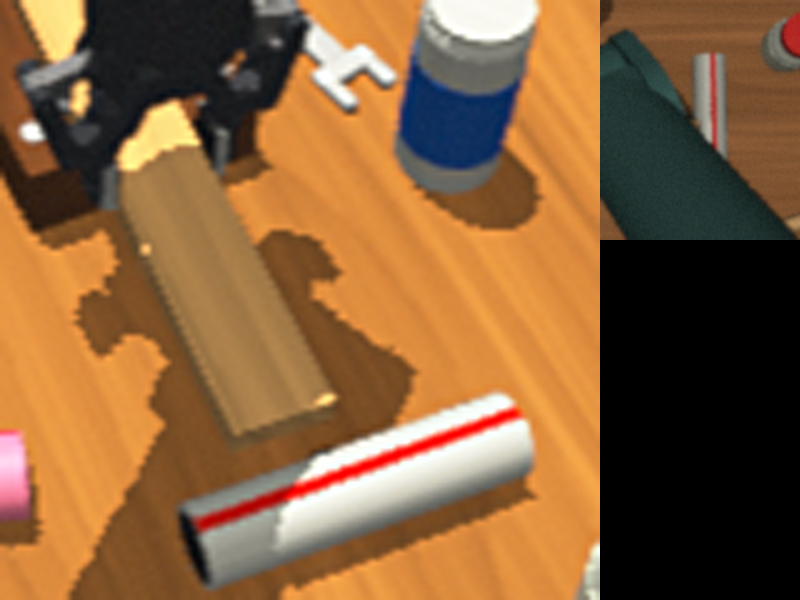

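The stripe is up, running from (200,523) to (518,413) in the crop. The plank end is at about (235,437)–(334,398), parallel to it and about 20 mm short. I need the exact end edge, so I take intensity profiles along the plank.

```bash
python3 - <<'E'
from h import *
s=load('s8')
m=mask(s,'red',(300,262,385,302));o=[]
for u in range(312,374,2):
    q=np.flatnonzero(m[:,u])
    if len(q)>=1:o.append((u,q.mean()))
S=plane(s,o,.04);p=np.polyfit(S[:,0],S[:,1],1);print('stripe',p,np.polyval(p,.545))
g=s['color'].astype(np.float32)
for x in (.528,.535,.542,.549,.556,.563):
    Y=np.arange(-.135,-.185,-.002);P=proj(s,[[x,y,.068] for y in Y]).astype(np.float32)
    v=cv2.remap(g,P[:,0].reshape(1,-1),P[:,1].reshape(1,-1),cv2.INTER_LINEAR)[0]
    print(x,' '.join(f'{a:.0f}' for a in v.sum(1)))
print(' '.join(f'{1000*y:.0f}' for y in Y))
print(arm.read_state()['t'])
E
```

```text
stripe [-0.01194274 -0.16734508] -0.1738538756438791
0.528 371 372 373 373 373 372 377 378 357 296 236 223 234 253 266 260 260 259 261 271 334 386 406 418 325
0.535 383 383 380 383 385 386 388 391 367 306 254 246 250 253 254 255 252 248 247 263 318 369 415 582 566
0.542 358 357 361 359 358 358 357 365 349 295 244 246 248 240 239 236 233 234 228 230 351 566 687 754 637
0.549 357 358 362 362 359 361 365 366 350 290 232 228 230 232 235 237 236 232 202 241 476 743 753 757 608
0.556 374 374 376 375 374 374 370 383 420 361 269 253 245 221 235 234 232 228 220 308 533 736 750 753 609
0.563 354 346 354 350 346 349 375 532 585 423 247 215 217 217 214 218 216 212 200 293 520 733 747 748 621
-135 -137 -139 -141 -143 -145 -147 -149 -151 -153 -155 -157 -159 -161 -163 -165 -167 -169 -171 -173 -175 -177 -179 -181 -183
15.525
```

Both estimates agree: the end must go about 21 mm further, and it is parallel to the stripe. I slide slowly, easing the downward press by 0.5 mm.

```bash
python3 -m inch '{"linear":[[-0.2,0,0],[-0.4,0,0],[-0.6,0,-0.01],[-0.8,0,-0.02],[-1,0,-0.03],[-1.2,0,-0.04],[-1.4,0,-0.05],[-1.6,0,-0.05],[-1.8,0,-0.05],[-1.95,0,-0.05],[-2.05,0,-0.05],[-2.1,0,-0.05],[-2.1,0,-0.05],[-2.1,0,-0.05],[-2.1,0,-0.05]],"rotation":[[0,0,0],[0,0,0],[0,0,0],[0,0,0],[0,0,0],[0,0,0],[0,0,0],[0,0,0],[0,0,0],[0,0,0],[0,0,0],[0,0,0],[0,0,0],[0,0,0],[0,0,0]],"jaw":[4,4,4,4,4,4,4,4,4,4,4,4,4,4,4]}'
python3 - <<'E'
from h import *
s=shot('side','s9');w=shot('wrist','w9')
m=mask(s,'red',(300,262,385,302));o=[]
for u in range(312,374,2):
    q=np.flatnonzero(m[:,u])
    if len(q)>=1:o.append((u,q.mean()))
S=plane(s,o,.04);print([(round(a,4),round(b,4)) for a,b,_ in S[::3]])
g=s['color'].astype(np.float32);Y=np.arange(-.156,-.206,-.002);print(' '.join(f'{1000*y:.0f}' for y in Y))
for x in (.528,.535,.542,.549,.556,.563):
    P=proj(s,[[x,y,.068] for y in Y]).astype(np.float32)
    print(x,' '.join(f'{a:.0f}' for a in cv2.remap(g,P[:,0].reshape(1,-1),P[:,1].reshape(1,-1),cv2.INTER_LINEAR)[0].sum(1)))
cv2.imwrite('pics/v9.png',np.hstack([cv2.resize(s['color'][190:310,270:390],(400,400),interpolation=cv2.INTER_CUBIC),w['color'][:400,80:480]])[:,:,::-1])
E
```

```text
t: 17.4
eef_pos: [0.5438, -0.0233, 0.0527]
eef_rot: [-3.141, 0.001, 1.561]
wrist_force: [-0.9, 0.5, 0.3]
finger_gap: 0.0485
[(np.float64(0.4989), np.float64(-0.1731)), (np.float64(0.5132), np.float64(-0.1736)), (np.float64(0.528), np.float64(-0.1729)), (np.float64(0.5425), np.float64(-0.1733)), (np.float64(0.5571), np.float64(-0.1738)), (np.float64(0.5717), np.float64(-0.1742)), (np.float64(0.5865), np.float64(-0.1747)), (np.float64(0.602), np.float64(-0.174)), (np.float64(0.617), np.float64(-0.1744)), (np.float64(0.6322), np.float64(-0.1749)), (np.float64(0.6474), np.float64(-0.1754))]
-156 -158 -160 -162 -164 -166 -168 -170 -172 -174 -176 -178 -180 -182 -184 -186 -188 -190 -192 -194 -196 -198 -200 -202 -204
0.528 371 370 374 376 376 378 379 379 322 241 228 247 342 388 275 189 238 373 497 485 473 455 434 420 418
0.535 382 381 385 387 387 387 388 390 348 261 245 262 339 402 292 195 226 347 483 481 476 562 645 652 610
0.542 361 361 358 359 360 362 366 361 326 247 235 250 323 402 302 201 221 419 697 750 734 709 679 643 606
0.549 365 369 368 370 368 366 367 381 371 252 230 251 331 409 286 198 281 520 748 748 727 706 678 647 605
0.556 376 379 375 374 371 361 412 545 569 304 251 265 331 414 274 201 269 494 730 748 729 707 677 643 606
0.563 349 357 352 341 347 372 531 631 548 296 289 361 413 418 337 278 324 532 714 749 730 709 680 646 610
```

View pics/v9.png

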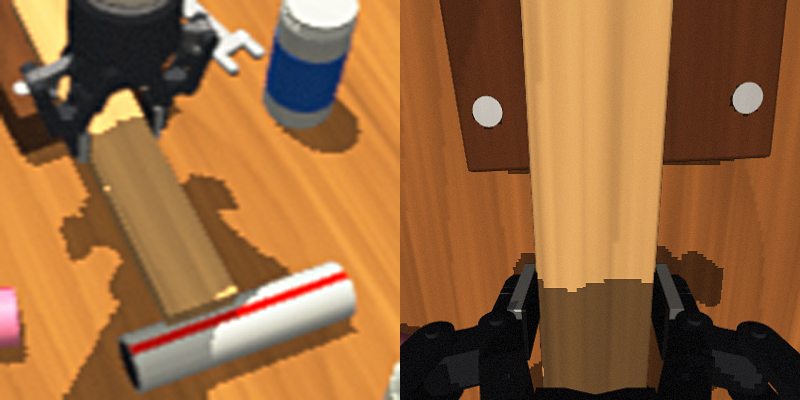

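The plank end is at y ≈ −0.173 and the stripe at y ≈ −0.1735 at the same x, parallel to it. The plank is held level with its tail on the block, and the tube has not moved. I hand in.

```bash
python3 -c "
from workcell import arm
print(arm.sign_off())"
```

```text
the job is handed in; nothing more can be done
None
```

The job is done and handed in at about 17.5 s of the 58 s allowed; no verdict is reported.

- **Tube:** I straddled it with the jaws and rolled it about 21 mm outward without lifting it. Its red stripe measured 0.000 rad off vertical in the wrist camera just before release. Afterwards the stripe stayed in the same place to within about 1 mm.
- **Plank:** I gripped it at mid-length, slid it about 161 mm outward on the block and turned it 0.03 rad to square it with the tube. I finished still holding it level.
- **Last checks:**
  - The plank end is at y ≈ −0.173 m and the stripe at y ≈ −0.1735 m. They agree to about 1 mm, inside the 2 mm calibration, and are parallel.
  - The vertical wrist force is about 0 N. With the plank weighing about 2 N, that suggests the block still carries it.
  - The gripper's height never rose above its height when it gripped the plank.
- **Disagreements:**
  - Two automatic mask fits in one wrist image, of the plank's end edge and lower edge, were spoiled by shadow. I replaced them with corner readings.
  - The finger gap read 48.5 mm on the 50 mm plank, which I put down to the pads giving slightly.
- **Not checked:** I did not separately re-measure the bystanders. None of them looked touched in the views I took.

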